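Screw down the wing nut of a sawing jig with fingertip strokes

ROBOT

A 7-joint arm with a two-finger parallel gripper is mounted at the origin on the work surface. World frame = base frame: x ahead of the robot, y to its left, z up, the work surface at z = 0. Lengths are in mm, angles in rad, forces in N, time in s.
With the tool pointing down it reaches from about 400 to 875 mm from the base axis. Payload 4.4 kg.
Tool frame: the origin (TCP) lies at the very end of the fingers, on their centre line; the grasp point (between the pads) lies 19 mm behind it; z points along the fingers, y is the line along which they close (so a half turn about z gives the same grasp; the last joint's range is limited). The gripper opens to 85 mm and grips with 20 to 120 N. Pads are 22 mm wide; open, the fingers measure 114 mm over their backs; the gripper's body (76 mm by 85 mm) begins 54 mm behind the grasp point. The pads swing forward as they close: fully open they stand 13 mm farther back than shut.
Start: joints at [1.108, 0.628, 0.038, 1.517, -0.027, 0.996, -0.02], TCP at [251.234, -599.499, 200.813] pointing down, gripper open.
Joint ranges: [-3.06, 3.06], [-0.37, 2.12], [-1.25, 1.32], [0.18, 2.47], [-1.1, 4.24], [0.23, 1.98], [-2.94, 2.94]. Speed limits (rad/s): [2.57, 2.57, 3.14, 3.14, 3.14, 3.14, 3.14].

INTERFACE

Orientations are given as [roll, pitch, yaw] about the fixed x, y, z axes, in that order (R = Rz(yaw) Ry(pitch) Rx(roll)).
In Python, from cell import read_state, get_image, camera_info, finish_job gives the robot as it stands.
- The arm moves only by the tool play_rows, never from a script. Its argument "deltas" is one flat list of numbers, 7 for each row, row after row: the shift along the tool's x, y, z in mm, then the turn, a rotation vector about the tool's x, y, z in rad, then the opening, from 0 (shut) to 1 (fully open). In form: [dx, dy, dz, ax, ay, az, grip, dx, dy, dz, ax, ay, az, grip, ...]. A call has 1 to 10 rows; each row is the pose to reach, as a shift and turn from the pose commanded when the call began, along the tool's axes at that moment; what a row does not reach only later rows make up. A row lasts 1/8 s, in which the tool goes at most 62.5 mm and 10.7 degrees, less where a joint would pass 70% of its speed; a pose out of reach is approached as far as the arm can. A call with a gripper value outside its range is refused whole. The fingers move at their own pace and stop on an object; the grip force is fixed at half the most. Time passes only in rows, so rows that repeat a pose let the fingers close. It gives the time, the measured TCP pose, the force, the opening and the grip force at its end, in the units of the state.
- read_state(): the state, without advancing time (a new reading comes with each control period).
- get_image(name): name is "scene" or "top"; returns the picture (480x640x3 uint8, red, green, blue); there is no depth.
- camera_info(name): a dict with "fx", "fy", "cx", "cy" (pixels), "distortion" ([k1, k2, p1, p2, k3] as OpenCV has them; the pictures are not rectified), "T" (4x4, takes a point from camera to world coordinates). Camera axes: x right, y down, z forward; pixel columns grow to the right and rows downward; lengths in mm; the calibration is good to about 2 mm. A picture is of the moment at which its call begins. camera_info takes no time and is no camera call.
- finish_job(): hands the job in; it is judged then, once.
The state is a dict: "clock": time; "qpos": joint angles; "qd": joint speeds; "tau": joint torques, N m; "eef_pos": TCP position; "tool_rot": TCP orientation; "force": force on the tool from outside, world axes, zero at the start; "torque": the same for the moment, N m; "width": finger opening in mm; "gripper_force": force on a finger pad.
Only numpy, scipy, OpenCV 4.12 (cv2) and the standard library are available. Lean on these libraries where they do the work, as an engineer would, in place of code of your own. Each camera call takes 0.05 s, during which the arm holds its last target. There are 200 camera calls.

TASK

The blanks for the scroll saw lie under the steel strap of the sawing jig, but the strap's wing nut is still loose on its stud. Screw it down, clockwise seen from above, by pushing its wings round with the fingertips, stroke after stroke, until it sits on the strap and turns no further, then move clear. Do not pinch the nut or pick anything up, and leave the things lying about where they are.

Things in the scene. Friction and masses are not known exactly. Their poses are not given: they have to be found in the camera images.
- jig: Plywood sawing jig fixed to the bench. Origin: on the bench top, under the vertical axis of the stud and nut; z up. Base board 18 mm thick, x -65 to +125 mm, y -140 to +140 mm. On it lie a stack of blanks (y +27 to +127, x -38 to +92, top at 42 mm) and a heel block (y -45 to -75 mm), bridged by a steel strap.
- fence_top (a point): Middle of the top edge of the jig's wooden fence, 98 mm above the bench, 49 mm from the nut's axis towards the jig's -x. The fence runs along the jig's y, 240 mm long, 18 mm thick, its near face 40 mm from the axis: no room for a finger to push there; the other three sides of the nut are open.
- strap_top (a point): Point on the nut's axis at the height of the strap's top face, 48 mm above the bench. The strap, 36 mm wide and 6 mm thick, runs along the jig's y, from -75 to +79 mm. A fixed threaded stud, 15 mm in diameter, stands on the axis, its top 32 mm above this point.
- nut_center (a point): Centre of the aluminium wing nut: on its axis, half-way up the wings. Sinks 4 mm a turn; 23 mm above the strap when home. Hub radius 13 mm, 20 to 6 mm below this point, on a steel washer 3 mm thick, radius 15 mm. Two opposite upright wings, 8 mm thick, reach 36 mm from the axis, 14 mm below to 14 mm above this point (faces flat 12 to 34 mm out).
- wing_a (a point): Middle of one wing, 23 mm from the nut's axis, at the height of nut_center; turns with the nut.
- wing_b (a point): Middle of the other wing, opposite wing_a, 23 mm from the axis.
- wingnut (a joint): Turn of the wing nut, rad: grows as it is turned clockwise seen from above (screwed down); 11.0 is home on the strap, where it stops hard; it starts between 0.3 and 3.0. It stays where it is left; about 2 N on a wing turns it. At 0 wing_a points along the jig's +x.
- scroll_piece_mid (a point): Centre of a loose scroll-cut wooden ornament, about 55 by 30 by 18 mm, lying on the stack of blanks. Leave it alone.
- glue_jar_mid (a point): Centre of a loose glue jar, 60 mm in diameter, 85 mm tall, standing on the bench. Leave it alone.
- tape_roll_mid (a point): Centre of a loose roll of tape, 80 mm in diameter, 25 mm high, lying flat on the bench. Leave it alone.
- sanding_block_mid (a point): Centre of a loose cork sanding block, 45 by 70 by 28 mm, on the bench. Leave it alone.

How it is judged:
By the outcome, as a careful person would: the job done as asked, in the order asked, and still so for the second after the job is handed in, with the robot touching nothing.
It also fails if it takes over 61 s, if anything falls off the work surface, if the arm or the gripper's body presses on something with over 40 N, if the wrist force passes 120 N, or if a joint passes its speed limit or range.

## Working session

There is one attempt and no reset: what is moved stays moved. The work goes in short steps, Python scripts to look and compute and a tool call to move; the robot and the scene stay as the last step left them, time stands still between calls to the robot, and variables do not carry over. Pictures are saved under pics/ and viewed, at most 10 in all, crops included, and the job is handed in when it is done.

Besides the shell and the picture viewer there is one more tool, called as name(argument=value, ...) on one line, values as JSON. play_rows: Moves the arm, as the interface text tells. Its arguments: {"type":"object","properties":{"deltas":{"type":"array"}},"required":["deltas"]}

```bash
mkdir -p pics; python3 - <<'E'
from cell import *
import cv2
for n in("scene","top"):
    im=get_image(n); cv2.imwrite(f"pics/{n}0.png",im[:,:,::-1]); i=camera_info(n); print(n,i)
print(read_state())
E
```

```text
scene {'fx': 524.3587661828286, 'fy': 524.3587661828286, 'cx': 314.9657885733133, 'cy': 243.50218260224392, 'distortion': array([-0.00670965,  0.        ,  0.        ,  0.        ,  0.        ]), 'T': array([[-8.84104796e-01,  2.54504890e-01, -3.91900461e-01,
         9.75906596e+02],
       [ 4.67260261e-01,  4.90740366e-01, -7.35419433e-01,
         7.36907528e+02],
       [ 5.15353423e-03, -8.33307359e-01, -5.52785932e-01,
         6.11225743e+02],
       [ 0.00000000e+00,  0.00000000e+00,  0.00000000e+00,
         1.00000000e+00]])}
top {'fx': 595.3118903463258, 'fy': 595.3118903463258, 'cx': 317.4764769925698, 'cy': 227.46301264829742, 'distortion': array([-0.02322929,  0.        ,  0.        ,  0.        ,  0.        ]), 'T': array([[ 5.14645211e-03, -9.91989013e-01,  1.26219300e-01,
         4.88376365e+02],
       [-9.99829814e-01, -7.34065184e-03, -1.69250640e-02,
         7.75000816e+01],
       [ 1.77160094e-02, -1.26110715e-01, -9.91857969e-01,
         1.31627221e+03],
       [ 0.00000000e+00,  0.00000000e+00,  0.00000000e+00,
         1.00000000e+00]])}
{'clock': 0.1, 'qpos': array([ 1.10819417,  0.62923789,  0.03845064,  1.51825297, -0.02700992,
        0.99630786, -0.02000933]), 'qd': array([ 0.00089967, -0.00177227,  0.00123482, -0.00235951, -0.00127033,
       -0.00055199, -0.00064651]), 'tau': array([ 2.76006402e-03, -5.64528036e+01,  1.22968566e+00, -1.93975210e+01,
        1.10534034e-02,  5.35562576e-03,  6.20586479e-05]), 'eef_pos': array([ 251.00026367, -598.9267609 ,  199.99620395]), 'tool_rot': array([-3.13990458e+00,  1.10304248e-05,  3.96783019e-01]), 'force': array([ 0.14851632,  0.07513816, -0.04437633]), 'torque': array([ 0.02473277, -0.06257816, -0.04553693]), 'gripper_force': 0.0, 'width': 85.21320278780291}
```

View pics/scene0.png

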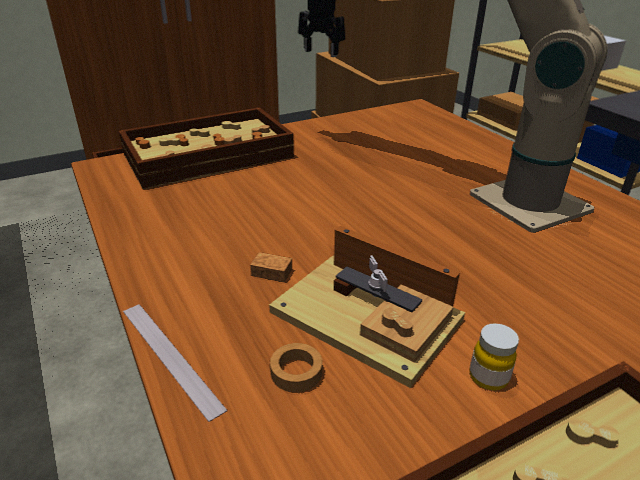

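View pics/top0.png

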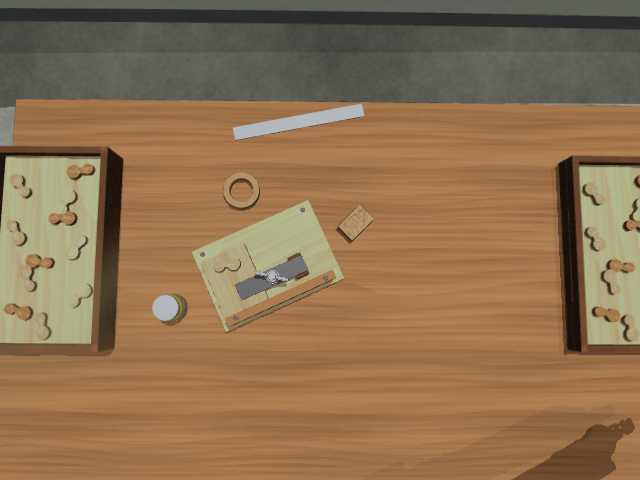

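The top view shows the nut near (272,277), the fence on the robot's side, and the strap running upper right to lower left. I'll zoom in next.

```bash
cat > h.py <<'E'
from cell import *
import numpy as np, cv2
def ray(n,uv):
    i=camera_info(n);K=np.array([[i['fx'],0,i['cx']],[0,i['fy'],i['cy']],[0,0,1]])
    p=cv2.undistortPoints(np.array(uv,float).reshape(-1,1,2),K,i['distortion']).reshape(-1,2)
    return i['T'][:3,3],np.c_[p,np.ones(len(p))]@i['T'][:3,:3].T
def plane(n,uv,z):
    o,d=ray(n,uv); return o+d*((np.array(z)-o[2])/d[:,2])[:,None]
def proj(n,P):
    i=camera_info(n);K=np.array([[i['fx'],0,i['cx']],[0,i['fy'],i['cy']],[0,0,1]])
    W=np.linalg.inv(i['T']);return cv2.projectPoints(np.array(P,float).reshape(-1,1,3),cv2.Rodrigues(W[:3,:3])[0],W[:3,3],K,i['distortion'])[0].reshape(-1,2)
E
python3 - <<'E'
from h import *
a=cv2.imread("pics/top0.png")[195:340,185:350]; b=cv2.imread("pics/scene0.png")[245:320,325:430]
cv2.imwrite("pics/c.png",np.hstack([cv2.resize(a,None,fx=3,fy=3,interpolation=2)[:435,60:400],cv2.resize(b,(460,435),interpolation=2)[:, :]]))
# board outline corners in top (by eye) at z 18
print(plane("top",[(193,254),(308,202),(343,279),(228,331)],18.).round(1))
E
```

```text
[[593.2 326.5  18. ]
 [710.2  76.6  18. ]
 [540.9  -0.8  18. ]
 [428.  246.4  18. ]]
```

View pics/c.png

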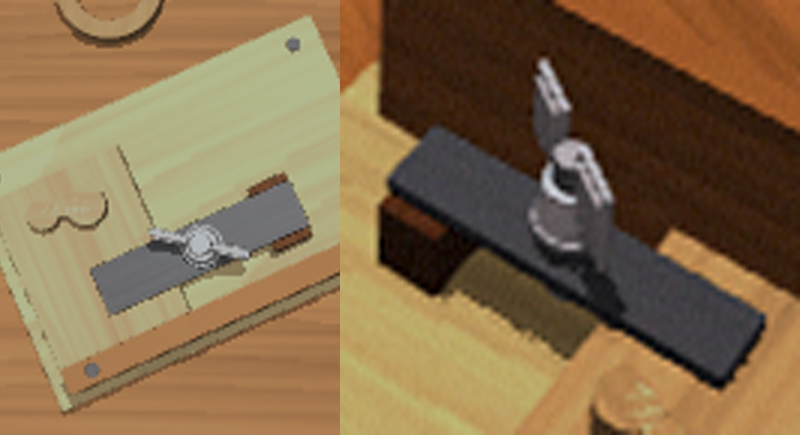

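The crop shows the nut centre at top pixel about (272.3,276.3), with wing tips near (255,272.7) and (287.3,280.7). In the scene view the wing tips are around (372,258) and (384,278).

```bash
python3 - <<'E'
from h import *
print("stud",plane("top",[(272.3,276.3)],80.))
t=plane("top",[(255,272.7),(287.3,280.7)],91.);print(t,t.mean(0),t[0]-t[1])
c=np.array([[593.2,326.5],[710.2,76.6],[540.9,-.8],[428,246.4]])
for yaw in(25.1,):
    y=np.radians(yaw);R=np.array([[np.cos(y),-np.sin(y)],[np.sin(y),np.cos(y)]])
    o=c.mean(0)-R@[30,0];print(o)
    print(np.degrees(np.arctan2(*(t[0]-t[1])[1::-1]))-yaw)
    P=[[*o,80],[*(o+R@[-49,120]),98],[*(o+R@[-49,-120]),98],[*(o+R@[18,79]),48],[*(o+R@[-18,79]),48],[*(o+R@[18,-75]),48],[*(o+R@[-18,-75]),48]]
    print(proj("top",P).round(1).tolist(),proj("scene",P).round(1).tolist())
E
```

```text
stud [[543.10491443 149.40438777  80.        ]]
[[549.76740318 184.3429898   91.        ]
 [533.80486562 117.90859644  91.        ]] [541.7861344  151.12579312  91.        ] [15.96253756 66.43439336  0.        ]
[540.90793603 149.44901732]
51.38935827609492
[[272.3, 277.4], [227.5, 324.0], [335.2, 274.2], [235.6, 285.9], [242.5, 301.5], [301.7, 255.6], [308.8, 270.9]] [[377.8, 269.1], [457.0, 272.5], [337.0, 225.7], [411.9, 307.2], [422.1, 296.1], [335.3, 273.1], [346.6, 263.8]]
```

play_rows(deltas=[54,-61,0,0,0,0,0,108,-121,0,0,0,0,0,163,-182,0,0,0,0,0,217,-242,0,0,0,0,0,271,-303,0,0,0,0,0,325,-364,10,0,0,0,0,379,-424,20,0,0,0,0,434,-485,30,0,0,0,0,488,-545,40,0,0,0,0,542,-606,50,0,0,0,0])

```text
clock: 1.35
eef_pos: [455.5, -8.3, 171.9]
tool_rot: [3.141, -0.0, 0.397]
force: [1.6, -0.1, 0.3]
width: -0.2
gripper_force: 0.0
```

```bash
cat >> h.py <<'E'
O=np.array([542.5,149.8]);Y=np.radians(25.1);J=np.array([[np.cos(Y),-np.sin(Y)],[np.sin(Y),np.cos(Y)]])
from scipy.spatial.transform import Rotation as Ro
def rel(pts,s=None):   # pts: (angle deg in jig, rho, z) -> shift in tool axes from measured pose
    s=s or read_state();R=Ro.from_euler('xyz',s['tool_rot']).as_matrix()
    for a,r,z in pts:
        w=O+J@(r*np.array([np.cos(np.radians(a)),np.sin(np.radians(a))]))
        print(a,z,(R.T@(np.r_[w,z]-s['eef_pos'])).round(1).tolist())
def st():
    s=read_state();j=J.T@(s['eef_pos'][:2]-O)
    print(s['clock'],s['eef_pos'].round(1),s['tool_rot'].round(3),'F',s['force'].round(1),'w',round(s['width'],1),'jig',j.round(1),'ang',np.degrees(np.arctan2(j[1],j[0])).round(1),'rho',np.hypot(*j).round(1),s['qpos'].round(2))
E
python3 -c "
from h import *
st();rel([(118,32,150)])"
```

```text
1.35 [455.5  -8.3 171.9] [ 3.141 -0.     0.397] F [ 1.6 -0.1  0.3] w -0.2 jig [-145.8 -106.3] ang -143.9 rho 180.5 [-0.02  0.4  -0.03  2.07  0.02  0.67 -1.24]
118 150 [125.1, -139.9, 21.9]
```

play_rows(deltas=[42,-47,0,0,0,0,0,83,-93,0,0,0,0,0,125,-140,0,0,0,0,0,125,-140,0,0,0,0,0,125,-140,0,0,0,0,0,125,-140,0,0,0,0,0])

```text
clock: 2.1
eef_pos: [515.9, 165.1, 172.0]
tool_rot: [3.141, 0.001, 0.394]
force: [-0.1, -0.2, 0.9]
width: -0.1
gripper_force: 0.0
```

```bash
python3 -c "
from h import *
st();rel([(118,32,150),(118,32,70)])
cv2.imwrite('pics/s1.png',cv2.resize(get_image('scene')[160:340,280:480,::-1],None,fx=3,fy=3))"
```

```text
2.1 [515.9 165.1 172. ] [3.141e+00 1.000e-03 3.940e-01] F [-0.1 -0.2  0.9] w -0.1 jig [-17.6  25.1] ang 125.0 rho 30.7 [-0.34  0.51 -0.03  1.85  0.02  0.78 -1.56]
118 150 [2.5, -3.2, 22.0]
118 70 [2.5, -3.3, 102.0]
```

View pics/s1.png

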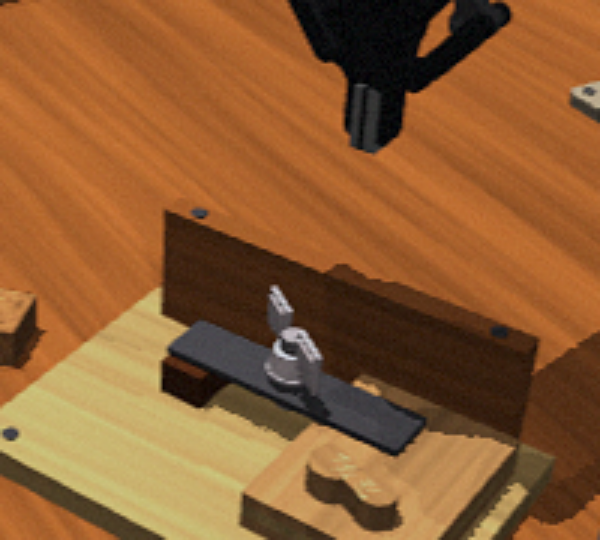

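The fingers are shut above the fence side of the nut and nothing is in the way below, so I descend.

play_rows(deltas=[2.5,-3,0,0,0,0,0,2.5,-3,30,0,0,0,0,2.5,-3,60,0,0,0,0,2.5,-3,80,0,0,0,0,2.5,-3,92,0,0,0,0,2.5,-3,102,0,0,0,0,2.5,-3,102,0,0,0,0,2.5,-3,102,0,0,0,0])

```text
clock: 3.15
eef_pos: [517.9, 171.2, 70.7]
tool_rot: [3.142, -0.001, 0.397]
force: [-1.5, 0.5, -0.4]
width: -0.1
gripper_force: 0.0
```

```bash
python3 -c "
from h import *
st();rel([(a,32,70) for a in range(110,-116,-8)])"
```

```text
3.15 [517.9 171.2  70.7] [ 3.142e+00 -1.000e-03  3.970e-01] F [-1.5  0.5 -0.4] w -0.1 jig [-13.2  29.8] ang 113.8 rho 32.6 [-0.35  0.66 -0.03  1.93  0.04  0.55 -1.58]
110 70 [2.2, -0.4, 0.7]
102 70 [6.4, -1.8, 0.7]
94 70 [10.8, -2.6, 0.7]
86 70 [15.3, -2.8, 0.7]
78 70 [19.7, -2.3, 0.7]
70 70 [24.1, -1.3, 0.7]
62 70 [28.2, 0.4, 0.7]
54 70 [32.1, 2.6, 0.8]
46 70 [35.6, 5.3, 0.8]
38 70 [38.8, 8.5, 0.8]
30 70 [41.4, 12.1, 0.8]
22 70 [43.5, 16.0, 0.8]
14 70 [45.1, 20.2, 0.8]
6 70 [46.0, 24.6, 0.8]
-2 70 [46.4, 29.0, 0.8]
-10 70 [46.1, 33.5, 0.8]
-18 70 [45.2, 37.8, 0.8]
-26 70 [43.7, 42.0, 0.8]
-34 70 [41.6, 46.0, 0.8]
-42 70 [39.0, 49.6, 0.8]
-50 70 [35.9, 52.9, 0.8]
-58 70 [32.4, 55.6, 0.8]
-66 70 [28.6, 57.9, 0.7]
-74 70 [24.5, 59.6, 0.7]
-82 70 [20.1, 60.7, 0.7]
-90 70 [15.7, 61.2, 0.7]
-98 70 [11.2, 61.1, 0.7]
-106 70 [6.8, 60.3, 0.7]
-114 70 [2.6, 59.0, 0.7]
```

play_rows(deltas=[2,-0.5,0,0,0,0,0,6.5,-2,0,0,0,0,0,11,-2.5,0,0,0,0,0,15.5,-3,0,0,0,0,0,19.5,-2.5,0,0,0,0,0,24,-1.5,0,0,0,0,0,28,0.5,0,0,0,0,0,32,2.5,0,0,0,0,0,35.5,5.5,0,0,0,0,0,39,8.5,0,0,0,0,0])

```text
clock: 4.4
eef_pos: [557.0, 178.0, 70.1]
tool_rot: [3.142, 0.0, 0.397]
force: [-0.1, -0.0, -0.2]
width: 0.1
gripper_force: 0.0
```

```bash
python3 -c "
from h import *
st();rel([(a,32,70) for a in range(38,-60,-8)])
cv2.imwrite('pics/s2.png',np.hstack([cv2.resize(get_image(n)[y:y+100,x:x+130,::-1],None,fx=3,fy=3) for n,y,x in(('scene',220,310),('top',230,210))]))"
```

```text
4.4 [557.  178.   70.1] [3.142 0.    0.397] F [-0.1 -0.  -0.2] w 0.1 jig [25.1 19.4] ang 37.8 rho 31.7 [-0.34  0.71 -0.03  1.82  0.04  0.62 -1.56]
38 70 [0.1, -0.3, 0.1]
30 70 [2.8, 3.3, 0.1]
22 70 [4.9, 7.3, 0.1]
14 70 [6.5, 11.4, 0.1]
6 70 [7.4, 15.8, 0.1]
-2 70 [7.8, 20.3, 0.1]
-10 70 [7.5, 24.7, 0.1]
-18 70 [6.6, 29.1, 0.1]
-26 70 [5.1, 33.3, 0.1]
-34 70 [3.0, 37.2, 0.1]
-42 70 [0.4, 40.9, 0.1]
-50 70 [-2.7, 44.1, 0.1]
-58 70 [-6.2, 46.9, 0.1]
```

View pics/s2.png

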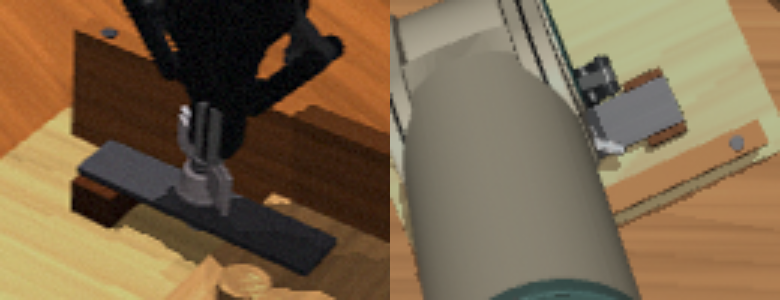

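```bash
python3 -c "
from h import *
s=read_state();p=s['eef_pos']
for P in (p,p+[0,0,30],[542.5,149.8,80]):
  q=proj('scene',[P])[0];print(q,(q-[310,220])*3)
w=lambda a,r,z:np.r_[O+J@(r*np.array([np.cos(np.radians(a)),np.sin(np.radians(a))])),z]
for a in(51,20,0,-10,-30): print(a,[((proj('scene',[w(b,36,90)])[0]-[310,220])*3).round().tolist() for b in(a,a+180)],((proj('top',[w(a+180,36,90)])[0]-[210,230])*3+[390,0]).round())
"
```

```text
[378.52876692 285.46917092] [205.58630075 196.40751277]
[379.85355885 271.00019056] [209.56067656 153.00057169]
[377.10530143 269.41797942] [201.31590429 148.25393826]
51 [[225.0, 172.0], [182.0, 99.0]] [626. 152.]
20 [[190.0, 171.0], [215.0, 100.0]] [612. 177.]
0 [[168.0, 164.0], [235.0, 105.0]] [597. 187.]
-10 [[159.0, 160.0], [244.0, 109.0]] [588. 190.]
-30 [[146.0, 149.0], [258.0, 120.0]] [570. 192.]
```

```bash
python3 -c "
from h import *
q=proj('scene',[[515.9,165.1,172],[515.9,165.1,187]]);print((q-[280,160])*3)
st()
a=get_image('scene')[220:310,335:425,::-1]
cv2.imwrite('pics/s3.png',cv2.resize(a,None,fx=6.5,fy=6.5,interpolation=2))"
```

```text
[[360.7796084  191.45603365]
 [363.46185361 167.33552428]]
4.5 [557.4 177.8  70.2] [ 3.141e+00 -1.000e-03  3.960e-01] F [-0.5 -0.1 -0.2] w 0.1 jig [25.3 19.1] ang 36.9 rho 31.7 [-0.34  0.71 -0.03  1.82  0.04  0.62 -1.56]
```

View pics/s3.png

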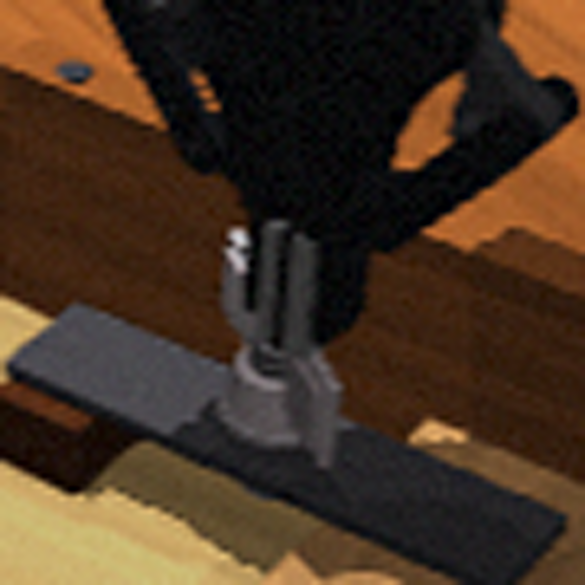

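The fingertips' lower end shows at crop (285,350). That is about 12 px above the projected TCP, so they seem to sit roughly 24 mm above it and passed over the wing without force. I'll go back to the start of the stroke and try lower, at z about 59, which is still above the strap.

play_rows(deltas=[0,0,-30,0,0,0,0,-20,-9,-30,0,0,0,0,-41,-7,-30,0,0,0,0,-41,-7,-30,0,0,0,0,-41,-7,-15,0,0,0,0,-41,-7,0,0,0,0,0,-41,-7,6,0,0,0,0,-41,-7,11,0,0,0,0,-41,-7,11,0,0,0,0])

```text
clock: 5.68
eef_pos: [516.1, 168.8, 58.7]
tool_rot: [-3.142, 0.001, 0.397]
force: [-1.2, 0.7, -0.3]
width: -0.1
gripper_force: 0.0
```

```bash
python3 -c "
from h import *
st();rel([(a,32,59) for a in range(110,-116,-8)])"
```

```text
5.675 [516.1 168.8  58.7] [-3.142e+00  1.000e-03  3.970e-01] F [-1.2  0.7 -0.3] w -0.1 jig [-15.9  28.5] ang 119.1 rho 32.6 [-0.35  0.68 -0.03  1.94  0.04  0.52 -1.58]
110 59 [4.8, -1.8, -0.3]
102 59 [9.1, -3.2, -0.3]
94 59 [13.5, -4.0, -0.3]
86 59 [17.9, -4.2, -0.3]
78 59 [22.4, -3.8, -0.3]
70 59 [26.7, -2.7, -0.3]
62 59 [30.9, -1.1, -0.3]
54 59 [34.7, 1.1, -0.3]
46 59 [38.3, 3.9, -0.3]
38 59 [41.4, 7.1, -0.3]
30 59 [44.0, 10.7, -0.3]
22 59 [46.2, 14.6, -0.3]
14 59 [47.7, 18.8, -0.3]
6 59 [48.7, 23.1, -0.3]
-2 59 [49.0, 27.6, -0.3]
-10 59 [48.7, 32.0, -0.3]
-18 59 [47.8, 36.4, -0.3]
-26 59 [46.3, 40.6, -0.3]
-34 59 [44.3, 44.6, -0.3]
-42 59 [41.7, 48.2, -0.3]
-50 59 [38.6, 51.4, -0.3]
-58 59 [35.1, 54.2, -0.3]
-66 59 [31.2, 56.5, -0.3]
-74 59 [27.1, 58.2, -0.3]
-82 59 [22.8, 59.3, -0.3]
-90 59 [18.3, 59.8, -0.3]
-98 59 [13.9, 59.6, -0.3]
-106 59 [9.5, 58.9, -0.3]
-114 59 [5.2, 57.5, -0.3]
```

play_rows(deltas=[5,-2,0,0,0,0,0,9,-3,0,0,0,0,0,13.5,-4,0,0,0,0,0,18,-4,0,0,0,0,0,22.5,-4,0,0,0,0,0,26.5,-2.5,0,0,0,0,0])

```text
clock: 6.42
eef_pos: [539.6, 181.5, 59.1]
tool_rot: [-3.141, 0.001, 0.397]
force: [-1.3, -0.2, -0.0]
width: 0.2
gripper_force: 0.6
```

```bash
python3 -c "
from h import *
st()
a=get_image('scene')[220:310,335:425,::-1]
b=get_image('top')[230:320,220:310,::-1]
cv2.imwrite('pics/s4.png',np.hstack([cv2.resize(x,None,fx=4.4,fy=4.4,interpolation=2) for x in(a,b)]))"
```

```text
6.425 [539.6 181.5  59.1] [-3.141e+00  1.000e-03  3.970e-01] F [-1.3 -0.2 -0. ] w 0.2 jig [10.8 30. ] ang 70.2 rho 31.9 [-0.35  0.71 -0.03  1.87  0.04  0.57 -1.58]
```

View pics/s4.png

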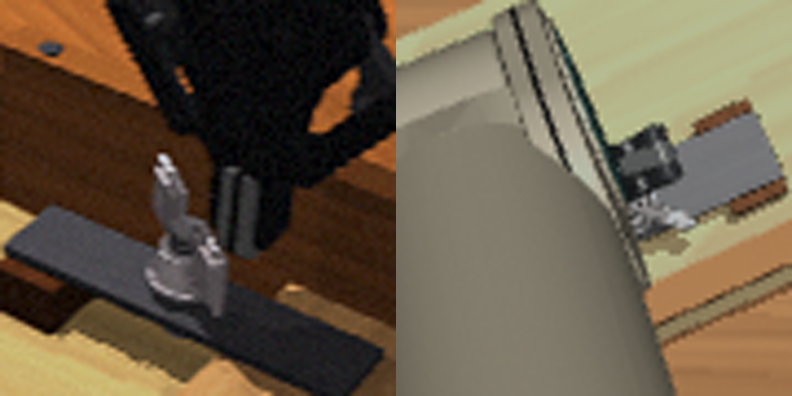

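```bash
python3 -c "
from h import *
print(proj('scene',[[539.6,181.5,59],[539.6,181.5,74],[539.6,181.5,89]]), proj('scene',[[541,149.8,80]]))
im=get_image('scene').astype(int)
# column profile near finger
for v in range(262,300,2): print(v,[int(im[v,u].sum()) for u in range(378,406,2)])
"
```

```text
[[388.07577797 288.87673777]
 [388.81458219 281.82933456]
 [389.56732924 274.64705754]] [[377.84053216 269.17750228]]
262 [94, 107, 72, 45, 166, 43, 157, 169, 25, 35, 36, 19, 93, 32]
264 [127, 96, 72, 69, 167, 22, 165, 171, 3, 50, 47, 33, 119, 114]
266 [124, 115, 74, 97, 171, 32, 166, 127, 14, 29, 23, 28, 116, 96]
268 [94, 109, 49, 67, 141, 30, 169, 118, 31, 14, 14, 52, 134, 134]
270 [248, 295, 74, 114, 143, 67, 183, 102, 15, 32, 34, 58, 109, 106]
272 [241, 227, 210, 132, 128, 76, 158, 119, 41, 46, 31, 92, 113, 116]
274 [189, 235, 570, 159, 111, 99, 153, 99, 49, 54, 114, 130, 115, 96]
276 [159, 462, 430, 489, 82, 129, 150, 129, 35, 104, 117, 124, 114, 124]
278 [197, 210, 471, 485, 112, 103, 135, 122, 105, 107, 114, 108, 111, 120]
280 [185, 200, 375, 253, 132, 106, 111, 122, 116, 108, 106, 108, 114, 98]
282 [203, 202, 243, 247, 152, 115, 95, 98, 119, 119, 128, 119, 110, 110]
284 [237, 195, 218, 236, 132, 111, 123, 98, 115, 120, 126, 228, 146, 101]
286 [253, 195, 221, 234, 124, 112, 108, 102, 111, 112, 224, 228, 230, 235]
288 [172, 148, 232, 239, 116, 109, 117, 109, 114, 100, 219, 236, 237, 246]
290 [81, 99, 167, 208, 111, 101, 104, 99, 106, 115, 103, 119, 144, 249]
292 [219, 83, 78, 83, 72, 109, 91, 91, 113, 113, 123, 118, 119, 103]
294 [207, 145, 97, 93, 75, 85, 93, 90, 81, 101, 105, 91, 82, 88]
296 [57, 48, 133, 90, 84, 95, 81, 93, 82, 86, 95, 89, 92, 92]
298 [230, 215, 63, 69, 86, 96, 101, 96, 101, 82, 91, 99, 98, 95]
```

The fingertips end near (390,279), about 20 mm above the commanded TCP, and sit right beside the wing. I'll lower carefully while watching Fz.

play_rows(deltas=[-3,-1,3,0,0,0,0,-3,-1,7,0,0,0,0,-3,-1,9,0,0,0,0,-3,-1,9,0,0,0,0])

```text
clock: 7.08
eef_pos: [535.9, 181.1, 49.8]
tool_rot: [-3.141, 0.001, 0.397]
force: [-1.3, 0.1, -0.1]
width: 0.1
gripper_force: 0.8
```

play_rows(deltas=[0,0,1.5,0,0,0,0,0,0,3,0,0,0,0,0,0,3,0,0,0,0])

```text
clock: 7.45
eef_pos: [536.5, 181.3, 47.1]
tool_rot: [-3.141, -0.0, 0.397]
force: [-1.5, 0.5, 1.6]
width: -0.1
gripper_force: 1.1
```

play_rows(deltas=[0,0,1.5,0,0,0,0,0,0,2,0,0,0,0,0,0,2,0,0,0,0])

```text
clock: 7.82
eef_pos: [536.4, 181.3, 45.0]
tool_rot: [-3.141, 0.0, 0.397]
force: [-2.4, 1.7, 0.9]
width: 0.3
gripper_force: 0.9
```

```bash
python3 -c "
from h import *
st()
a=get_image('scene')[220:310,335:425,::-1]
b=get_image('top')[230:320,220:310,::-1]
cv2.imwrite('pics/s5.png',np.hstack([cv2.resize(x,None,fx=4.4,fy=4.4,interpolation=2) for x in(a,b)]))"
```

```text
7.825 [536.4 181.3  45. ] [-3.141  0.     0.397] F [-2.4  1.7  0.9] w 0.3 jig [ 7.8 31.1] ang 75.9 rho 32.1 [-0.36  0.73 -0.03  1.88  0.04  0.54 -1.58]
```

View pics/s5.png

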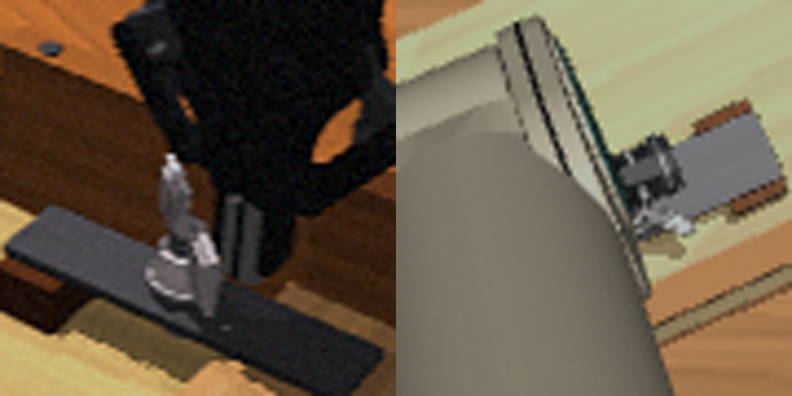

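The wing has moved clockwise a little, with its front tip at about (205,240) in the crop, so the finger is engaged at a good height. I'll raise it slightly for knuckle clearance and run the stroke.

```bash
python3 -c "
from h import *
rel([(a,31,52) for a in range(72,-118,-9)])"
```

```text
72 52 [1.9, 1.5, -7.0]
63 52 [6.4, 3.2, -7.0]
54 52 [10.7, 5.5, -7.0]
45 52 [14.5, 8.5, -7.0]
36 52 [17.8, 12.1, -7.0]
27 52 [20.5, 16.1, -7.0]
18 52 [22.6, 20.6, -7.0]
9 52 [23.9, 25.2, -7.0]
0 52 [24.5, 30.1, -7.0]
-9 52 [24.3, 34.9, -7.0]
-18 52 [23.3, 39.7, -7.0]
-27 52 [21.7, 44.3, -7.0]
-36 52 [19.3, 48.5, -7.0]
-45 52 [16.3, 52.3, -7.0]
-54 52 [12.7, 55.7, -7.0]
-63 52 [8.7, 58.4, -7.0]
-72 52 [4.3, 60.4, -7.0]
-81 52 [-0.4, 61.7, -7.0]
-90 52 [-5.2, 62.3, -7.0]
-99 52 [-10.1, 62.1, -7.0]
-108 52 [-14.9, 61.2, -7.0]
-117 52 [-19.4, 59.5, -7.0]
```

play_rows(deltas=[2,1.5,-7,0,0,0,0,6.5,3,-7,0,0,0,0,10.5,5.5,-7,0,0,0,0,14.5,8.5,-7,0,0,0,0,18,12,-7,0,0,0,0,20.5,16,-7,0,0,0,0,22.5,20.5,-7,0,0,0,0,24,25,-7,0,0,0,0,24.5,30,-7,0,0,0,0,24.5,35,-7,0,0,0,0])

```text
clock: 9.18
eef_pos: [573.1, 158.5, 52.2]
tool_rot: [-3.141, -0.001, 0.397]
force: [-0.5, 0.8, -0.0]
width: -0.3
gripper_force: 0.9
```

play_rows(deltas=[-1,5,0,0,0,0,0,-2.5,9.5,0,0,0,0,0,-5,13.5,0,0,0,0,0,-8,17.5,0,0,0,0,0,-12,21,0,0,0,0,0,-16,23.5,0,0,0,0,0,-20,25.5,0,0,0,0,0,-25,27,0,0,0,0,0,-29.5,27.5,0,0,0,0,0,-34.5,27,0,0,0,0,0])

```text
clock: 10.42
eef_pos: [551.2, 119.8, 52.3]
tool_rot: [3.141, -0.0, 0.397]
force: [1.4, 1.4, 1.0]
width: -0.0
gripper_force: 0.8
```

```bash
python3 -c "
from h import *
st();rel([(a,31,52) for a in (-99,-108,-117)])
a=get_image('scene')[220:310,335:425,::-1]
b=get_image('top')[230:320,220:310,::-1]
cv2.imwrite('pics/s6.png',np.hstack([cv2.resize(x,None,fx=4.4,fy=4.4,interpolation=2) for x in(a,b)]))"
```

```text
10.425 [551.2 119.8  52.3] [ 3.141 -0.     0.397] F [1.4 1.4 1. ] w -0.0 jig [ -4.8 -30.8] ang -98.9 rho 31.2 [-0.24  0.71 -0.04  1.88  0.05  0.55 -1.49]
-99 52 [-0.0, -0.2, 0.3]
-108 52 [-4.8, -1.1, 0.3]
-117 52 [-9.4, -2.8, 0.3]
```

View pics/s6.png

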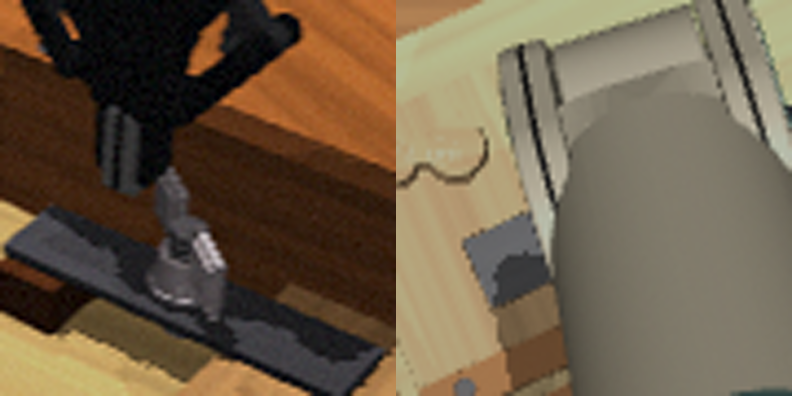

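The finger is at about jig -99°. The wings read about 48° and -132°, so one wing has gone round roughly 180° ahead of the finger. I'll finish the stroke, lift and cross back.

play_rows(deltas=[-5,-1,0,0,0,0,0,-9.5,-3,0,0,0,0,0,-9.5,-3,0,0,0,0,0,-6,-2,-20,0,0,0,0,-5,-2,-50,0,0,0,0,0,-20,-55,0,0,0,0,2,-42,-55,0,0,0,0,2,-62,-55,0,0,0,0,2,-62,-55,0,0,0,0,2,-62,-30,0,0,0,0])

```text
clock: 11.78
eef_pos: [530.4, 178.4, 82.7]
tool_rot: [3.141, -0.003, 0.397]
force: [-0.2, 0.2, -0.2]
width: 0.2
gripper_force: 0.0
```

play_rows(deltas=[0,0,20,0,0,0,0,0,0,31,0,0,0,0,0,0,31,0,0,0,0])

```text
clock: 12.15
eef_pos: [528.6, 177.4, 50.3]
tool_rot: [3.141, 0.002, 0.396]
force: [0.2, 0.5, 0.1]
width: -0.5
gripper_force: 0.0
```

```bash
python3 -c "
from h import *
st();rel([(a,31,51) for a in range(81,-118,-9)])"
```

```text
12.15 [528.6 177.4  50.3] [3.141e+00 2.000e-03 3.960e-01] F [0.2 0.5 0.1] w -0.5 jig [-0.9 30.9] ang 91.7 rho 30.9 [-0.35  0.71 -0.03  1.9   0.04  0.53 -1.59]
81 51 [5.8, 0.1, -0.7]
72 51 [10.5, 1.0, -0.7]
63 51 [15.1, 2.7, -0.7]
54 51 [19.4, 5.0, -0.7]
45 51 [23.2, 8.0, -0.7]
36 51 [26.5, 11.6, -0.8]
27 51 [29.2, 15.6, -0.8]
18 51 [31.3, 20.0, -0.8]
9 51 [32.6, 24.7, -0.8]
0 51 [33.2, 29.6, -0.8]
-9 51 [33.0, 34.4, -0.8]
-18 51 [32.1, 39.2, -0.8]
-27 51 [30.4, 43.8, -0.8]
-36 51 [28.0, 48.0, -0.7]
-45 51 [25.0, 51.8, -0.7]
-54 51 [21.5, 55.1, -0.7]
-63 51 [17.4, 57.9, -0.7]
-72 51 [13.0, 59.9, -0.7]
-81 51 [8.3, 61.2, -0.7]
-90 51 [3.5, 61.8, -0.7]
-99 51 [-1.4, 61.6, -0.7]
-108 51 [-6.1, 60.7, -0.7]
-117 51 [-10.7, 59.0, -0.7]
```

play_rows(deltas=[6,0,0,0,0,0,0,10.5,1,0,0,0,0,0,15,2.5,0,0,0,0,0,19.5,5,0,0,0,0,0,23,8,0,0,0,0,0,26.5,11.5,0,0,0,0,0,29,15.5,0,0,0,0,0,31.5,20,0,0,0,0,0,32.5,24.5,0,0,0,0,0,33,29.5,0,0,0,0,0])

```text
clock: 13.4
eef_pos: [571.0, 163.9, 51.1]
tool_rot: [-3.141, -0.0, 0.397]
force: [-1.1, 1.4, -1.1]
width: -0.3
gripper_force: 1.0
```

play_rows(deltas=[0,5,0,0,0,0,0,-1,9.5,0,0,0,0,0,-2.5,14,0,0,0,0,0,-5,18.5,0,0,0,0,0,-8,22,0,0,0,0,0,-11.5,25.5,0,0,0,0,0,-15.5,28.5,0,0,0,0,0,-20,30.5,0,0,0,0,0,-25,31.5,0,0,0,0,0,-29.5,32,0,0,0,0,0])

```text
clock: 14.65
eef_pos: [556.1, 122.4, 51.2]
tool_rot: [3.141, -0.0, 0.397]
force: [1.0, 2.4, 1.5]
width: 0.3
gripper_force: 0.9
```

```bash
python3 -c "
from h import *
st();rel([(a,31,51) for a in (-99,-108,-117)])
im=get_image('scene')
cv2.imwrite('pics/keep.png',im[:,:,::-1])
m=(im[240:310,355:400].min(2)>110)
print('\n'.join(str(240+i)+' '+''.join('#' if x else '.' for x in r) for i,r in enumerate(m[:50])))"
```

```text
14.65 [556.1 122.4  51.2] [ 3.141 -0.     0.397] F [1.  2.4 1.5] w 0.3 jig [  0.7 -30.6] ang -88.7 rho 30.6 [-0.24  0.72 -0.05  1.87  0.06  0.55 -1.5 ]
-99 51 [-5.5, 0.3, 0.2]
-108 51 [-10.3, -0.7, 0.2]
-117 51 [-14.9, -2.3, 0.2]
240 .............................................
241 .............................................
242 .............................................
243 .............................................
244 .............................................
245 .............................................
246 .............................................
247 .............................................
248 .............................................
249 .............................................
250 .............................................
251 .............................................
252 .............................................
253 .............................................
254 .............................................
255 .............................................
256 .............................................
257 ................
[... 929 characters left out ...]

276 ............................###..............
277 ...........................#####.............
278 ...........................######............
279 ............................##.###...........
280 .............................##.##...........
281 ..............................##.............
282 .............................................
283 .............................................
284 .............................................
285 .............................................
286 .............................................
287 .............................................
288 .............................................
289 .............................................
```

Contact force persisted through the stroke, and the front wing top at about (385,278) again matches half a turn. Now the third stroke.

play_rows(deltas=[-5.5,0.5,0,0,0,0,0,-10,-0.5,0,0,0,0,0,-15,-2.5,0,0,0,0,0,-15,-2.5,0,0,0,0,0,-11,-1.5,-25,0,0,0,0,-10,-2,-55,0,0,0,0,-6,-20,-55,0,0,0,0,-3,-42,-55,0,0,0,0,-3,-61.5,-55,0,0,0,0,-3,-61.5,-55,0,0,0,0])

```text
clock: 15.95
eef_pos: [527.8, 180.6, 105.4]
tool_rot: [-3.14, 0.002, 0.401]
force: [0.3, -0.1, 0.2]
width: 0.1
gripper_force: 0.0
```

play_rows(deltas=[0,0,30,0,0,0,0,0,0,52,0,0,0,0,0,0,56,0,0,0,0,0,0,56,0,0,0,0])

```text
clock: 16.45
eef_pos: [529.7, 177.7, 50.2]
tool_rot: [3.141, 0.0, 0.396]
force: [0.2, 0.8, 0.6]
width: -0.2
gripper_force: 0.0
```

```bash
python3 -c "
from h import *
st();rel([(a,31,49) for a in range(81,-118,-9)])"
```

```text
16.45 [529.7 177.7  50.2] [3.141 0.    0.396] F [0.2 0.8 0.6] w -0.2 jig [ 0.3 30.7] ang 89.5 rho 30.7 [-0.35  0.71 -0.04  1.9   0.05  0.53 -1.6 ]
81 49 [4.6, -0.1, 1.2]
72 49 [9.3, 0.8, 1.2]
63 49 [13.9, 2.5, 1.2]
54 49 [18.1, 4.8, 1.2]
45 49 [22.0, 7.9, 1.2]
36 49 [25.3, 11.4, 1.2]
27 49 [28.0, 15.5, 1.2]
18 49 [30.0, 19.9, 1.2]
9 49 [31.4, 24.5, 1.2]
0 49 [32.0, 29.4, 1.2]
-9 49 [31.8, 34.2, 1.2]
-18 49 [30.9, 39.0, 1.2]
-27 49 [29.2, 43.6, 1.2]
-36 49 [26.8, 47.8, 1.2]
-45 49 [23.8, 51.7, 1.2]
-54 49 [20.2, 55.0, 1.2]
-63 49 [16.2, 57.7, 1.2]
-72 49 [11.8, 59.7, 1.2]
-81 49 [7.1, 61.1, 1.2]
-90 49 [2.3, 61.6, 1.2]
-99 49 [-2.6, 61.5, 1.2]
-108 49 [-7.3, 60.5, 1.2]
-117 49 [-11.9, 58.9, 1.2]
```

play_rows(deltas=[4.5,0,1,0,0,0,0,9.5,1,1,0,0,0,0,14,2.5,1,0,0,0,0,18,5,1,0,0,0,0,22,8,1,0,0,0,0,25.5,11.5,1,0,0,0,0,28,15.5,1,0,0,0,0,30,20,1,0,0,0,0,31.5,24.5,1,0,0,0,0,32,29.5,1,0,0,0,0])

```text
clock: 17.7
eef_pos: [570.6, 163.8, 49.0]
tool_rot: [-3.141, -0.0, 0.397]
force: [-0.8, 1.8, -1.2]
width: 0.1
gripper_force: 1.0
```

play_rows(deltas=[0,5,0,0,0,0,0,-1,9.5,0,0,0,0,0,-3,14,0,0,0,0,0,-5,18.5,0,0,0,0,0,-5,18.5,0,0,0,0,0])

```text
clock: 18.32
eef_pos: [573.3, 143.4, 49.3]
tool_rot: [3.141, -0.0, 0.396]
force: [0.3, 0.3, 0.9]
width: -0.1
gripper_force: 0.6
```

```bash
python3 -c "
from h import *
st();rel([(a,31,49) for a in range(-40,-100,-4)])"
```

```text
18.325 [573.3 143.4  49.3] [ 3.141 -0.     0.396] F [0.3 0.3 0.9] w -0.1 jig [ 25.2 -18.9] ang -36.8 rho 31.5 [-0.26  0.74 -0.05  1.81  0.06  0.59 -1.52]
-40 49 [-1.4, 1.1, 0.3]
-44 49 [-2.8, 2.8, 0.3]
-48 49 [-4.3, 4.4, 0.3]
-52 49 [-5.9, 5.8, 0.3]
-56 49 [-7.6, 7.2, 0.3]
-60 49 [-9.4, 8.4, 0.3]
-64 49 [-11.2, 9.5, 0.3]
-68 49 [-13.2, 10.5, 0.3]
-72 49 [-15.2, 11.3, 0.3]
-76 49 [-17.2, 12.0, 0.3]
-80 49 [-19.3, 12.5, 0.3]
-84 49 [-21.5, 12.9, 0.3]
-88 49 [-23.6, 13.1, 0.3]
-92 49 [-25.8, 13.2, 0.3]
-96 49 [-27.9, 13.2, 0.3]
```

play_rows(deltas=[-1.5,1,0,0,0,0,0,-3,3,0,0,0,0,0,-4.5,4.5,0,0,0,0,0,-6,6,0,0,0,0,0])

```text
clock: 18.82
eef_pos: [569.7, 136.7, 49.1]
tool_rot: [-3.141, -0.0, 0.397]
force: [0.3, 2.4, 1.8]
width: -0.0
gripper_force: 0.8
```

play_rows(deltas=[-1.5,1.5,0,0,0,0,0,-3.5,2.5,0,0,0,0,0])

```text
clock: 19.08
eef_pos: [568.0, 132.9, 49.2]
tool_rot: [3.142, -0.001, 0.397]
force: [1.2, 2.7, 1.3]
width: 0.4
gripper_force: 1.6
```

play_rows(deltas=[-2,1,0,0,0,0,0,-3.5,2,0,0,0,0,0])

```text
clock: 19.32
eef_pos: [567.5, 131.5, 49.9]
tool_rot: [-3.141, -0.006, 0.397]
force: [3.8, 5.0, 2.2]
width: -0.1
gripper_force: 3.2
```

play_rows(deltas=[-2,1,0,0,0,0,0,-2,1,0,0,0,0,0])

```text
clock: 19.58
eef_pos: [567.4, 131.2, 50.2]
tool_rot: [-3.14, -0.009, 0.398]
force: [5.6, 6.8, 0.2]
width: 0.3
gripper_force: 4.2
```

play_rows(deltas=[-2,0.5,0,0,0,0,0,-2,0.5,0,0,0,0,0])

```text
clock: 19.82
eef_pos: [567.2, 131.1, 50.4]
tool_rot: [-3.14, -0.012, 0.398]
force: [9.0, 8.3, -1.2]
width: -0.1
gripper_force: 5.4
```

```bash
python3 -c "
from h import *
st()"
```

```text
19.825 [567.2 131.1  50.4] [-3.14  -0.012  0.398] F [ 9.   8.3 -1.2] w -0.1 jig [ 14.5 -27.5] ang -62.2 rho 31.0 [-0.24  0.73 -0.05  1.85  0.06  0.56 -1.5 ]
```

The finger is blocked at jig -62° with the force growing and no motion, which fits the wing at its home angle of -90°. I'll back off, lift and clear the view.

play_rows(deltas=[8,-4,0,0,0,0,0,16,-8,0,0,0,0,0,16,-8,0,0,0,0,0,16,-8,-30,0,0,0,0,16,-8,-80,0,0,0,0,16,-8,-120,0,0,0,0,16,50,-120,0,0,0,0,0,110,-120,0,0,0,0,-20,170,-120,0,0,0,0,-40,230,-120,0,0,0,0])

```text
clock: 21.08
eef_pos: [612.7, -101.7, 168.7]
tool_rot: [-3.141, 0.002, 0.396]
force: [0.8, 0.3, 0.1]
width: 0.1
gripper_force: 0.0
```

play_rows(deltas=[0,50,0,0,0,0,0,0,100,0,0,0,0,0,0,100,0,0,0,0,0,0,100,0,0,0,0,0])

```text
clock: 21.58
eef_pos: [651.3, -191.1, 168.3]
tool_rot: [-3.14, 0.002, 0.396]
force: [-0.5, 0.4, 0.3]
width: 0.4
gripper_force: 0.0
```

```bash
python3 -c "
from h import *
st()
a=get_image('scene')[230:330,325:435,::-1]
b=get_image('top')[180:340,140:350,::-1]
cv2.imwrite('pics/s7.png',np.hstack([cv2.resize(a,(360,327),interpolation=2),cv2.resize(b,(429,327),interpolation=2)]))"
```

```text
21.575 [ 651.3 -191.1  168.3] [-3.14e+00  2.00e-03  3.96e-01] F [-0.5  0.4  0.3] w 0.4 jig [ -46.1 -354.8] ang -97.4 rho 357.8 [ 0.28  0.71 -0.07  1.46  0.05  0.98 -0.97]
```

View pics/s7.png

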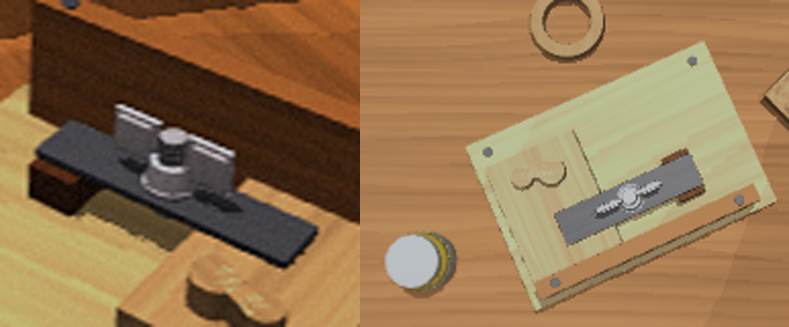

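The wings now lie along the strap, in line from (597,207) to (662,185) in the top crop. That is the home angle. The nut met its hard stop, and everything else is where it was.

```bash
python3 -c "
from cell import *
print(finish_job())"
```

```text
the job is handed in; nothing more can be done
None
```

The wing nut is screwed down to its hard stop on the strap, with its wings along the strap as expected at home; the arm is clear, the loose items look undisturbed, and the job was handed in at about 22 s.

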